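# Put the garlic away in the keeper box

### The job

Put the garlic bulb away in the wooden keeper box: slide the cover right back off the slat-floored compartment with the vent slots, stand or lay the bulb in that compartment, and slide the cover fully home over it again. Don't shift or tip the cup and the kitchen timer that stand near the garlic.

Things in the scene. Friction and masses are not known exactly. Their poses are not given: they have to be found in the camera images.
- keeper: Fixed light-wood box, 268 (y) x 164 (x) x 89 mm high; origin: centre of its underside, on the steel draining board, which is 5 mm above the worktop. Two compartments end to end along y, each 120 (y) x 146 (x) mm inside, 8 mm divider; +y one vented (slots in its side walls, slatted floor), -y one plain. A flat cover slides along y under lips on the long sides; between the lips 140 mm is open.
- cover (a joint): Slide of the flat cover, m: 0 = fully home over the vented compartment, 0.120 = fully back over the plain one, the vented one then wholly open. It grows as the cover moves toward the keeper's -y; firm end stops at 0 and 0.120. It stays where it is left and takes about 2.5 N to slide. Starts between 0 and 0.045.
- cover_grip (a point): Centre of the top of the cover's grip bar, 112 mm above the draining board; moves with the cover, axes as the keeper's. The wooden bar stands 28 mm up from the cover's middle: 70 mm long along the keeper's x, 16 mm thick along its y (the sliding direction). Cover: 127 mm (y) x 155 mm (x), 8 mm thick, top 84 mm above the board.
- vented_bay (a point): Centre of the vented compartment's slatted floor, 14 mm above the draining board, 64 mm from the keeper's origin along its +y; axes as the keeper's. From this floor it is 61 mm up to the cover's underside and 75 mm to the top of the lips. A wall cupboard hangs behind, its door handles reaching to x = 0.62 m from 500 mm up: a tool tilted back keeps the wrist clear.
- garlic_mid (a point): Middle of the garlic bulb: whitish pink, round, 56 mm across, 55 mm high with a pointed top, about 60 g, standing loose on the worktop beside the timer (left or right of it, centres at least 90 mm apart), in front of the cup. This point is on its axis, 27 mm above its underside; z up its axis.
- timer: Round kitchen timer, 59 mm across, 46 mm high, white with a grey dial top, loose on the worktop beside the garlic. Origin: centre of its underside.
- cup: Striped espresso cup, 65 mm across and 88 mm with its handle, 50 mm high, loose on the worktop behind the garlic and the timer. Origin: centre of its underside; handle toward its -y.
Not all that is in view belongs to the job. What is shaped like the part that bears garlic_mid but orange or yellow is not meant.

How it is judged:
By the outcome, as a careful person would: the job done as asked, in the order asked, and still so for the second after the job is handed in, with the robot touching nothing.
It also fails if it takes over 64 s, if anything falls off the work surface, if the arm or the gripper's body presses on something with over 40 N, if the wrist force passes 120 N, or if a joint passes its speed limit or range.

### The arm

A 6-joint arm with a two-finger parallel gripper is mounted at the origin on a cart in front of the work surface, level with it; the furniture and walls round the work are solid. World frame = base frame: x ahead of the robot, y to its left, z up, the work surface at z = 0. Lengths are in mm, angles in rad, forces in N, time in s.
With the tool pointing down it reaches from about 350 to 1000 mm from the base axis. Payload 7.1 kg.
Tool frame: the origin (TCP) lies on the centre line of the jaws, within the pads' length; the fingertips stand 11 mm ahead of it and the grasp point (between the pads) lies 8 mm behind it; z points along the fingers, y is the line along which they close (so a half turn about z gives the same grasp; the last joint's range is limited). The gripper opens to 85 mm and grips with 20 to 120 N. Pads are 22 mm wide; open, the fingers measure 114 mm over their backs; the gripper's body (76 mm by 85 mm) begins 54 mm behind the grasp point. The pads swing forward as they close: fully open they stand 13 mm farther back than shut.
Start: joints at [-1.267, 0.423, 1.63, -0, 1.089, -0.019], TCP at [198.282, -592.696, 213.519] pointing down, gripper open.
Joint ranges: [-3, 3], [-0.9, 2.11], [0.09, 2.58], [-1.31, 4.45], [0.11, 2.69], [-2.54, 2.54]. Speed limits (rad/s): [2.39, 2.39, 3.01, 3.14, 3.14, 3.14].

### API

Orientations are given as a unit quaternion [w, x, y, z].
In Python, from cell import robot gives the robot as it stands. The module is installed in compiled form; this text tells all that it offers.
- The arm moves only by the tool step_arm, never from a script. Its argument "motion" is a list of rows, each an object of numbers: "dx", "dy", "dz": the shift along the tool's x, y, z in units of 30 mm (1.0 is 30 mm); "spin": the turn about the tool's z in units of 6 degrees (1.0 is 6 degrees); "jaw": the opening, from 0 (shut) to 1 (fully open). In form: [{"dx": .., "dy": .., "dz": .., "spin": .., "jaw": ..}, ...]. A call has 1 to 20 rows; each row shifts and turns the commanded pose from where the row before left it, along the tool's axes as they then stand; what a row does not reach is not made up. A row lasts 1/12 s, in which the tool goes at most 41.7 mm and 7.16 degrees, less where a joint would pass 70% of its speed; a pose out of reach is approached as far as the arm can. A call is refused whole if a number of a shift passes 1 or a number of a turn 1, either way. A call with a gripper value outside its range is refused whole. The fingers move at their own pace and stop on an object; the grip force is fixed at half the most. Time passes only in rows, so rows that do not move let the fingers close. It gives the time, the measured TCP pose, the force, the opening and the grip force at its end, in the units of the state.
- robot.get_state(): the state, without advancing time (a new reading comes with each control period).
- robot.read_camera(name): name is "scene" or "side" or "wrist"; returns a dict with "frame" (384x512x3 uint8, blue, green, red), "z_map" (384x512 float32, mm along the optical axis (not along the pixel's ray), 0 where there is no reading), "fx", "fy", "cx", "cy" (pixels), "dist" ([k1, k2, p1, p2, k3] as OpenCV has them; the pictures are not rectified), "extrinsics" (4x4, takes a point from world to camera coordinates). Camera axes: x right, y up, looking along -z (the intrinsics and any distortion apply to the point x, -y, -z); pixel columns grow to the right and rows downward; lengths in mm; the calibration is good to about 2 mm. A picture is of the moment at which its call begins.
- robot.hand_in(): hands the job in; it is judged then, once.
The state is a dict: "t": time; "joint_pos": joint angles; "qvel": joint speeds; "effort": joint torques, N m; "eef_pos": TCP position; "ee_rot": TCP orientation; "ft_force": force on the tool from outside, world axes, zero at the start; "torque": the same for the moment, N m; "finger_gap": finger opening in mm; "grip_force": force on a finger pad.
Only numpy, scipy, OpenCV 4.12 (cv2) and the standard library are available. Lean on these libraries where they do the work, as an engineer would, in place of code of your own. Each camera call takes 0.05 s, during which the arm holds its last target. There are 200 camera calls.

## Working session

There is one attempt and no reset: what is moved stays moved. The work goes in short steps, Python scripts to look and compute and a tool call to move; the robot and the scene stay as the last step left them, time stands still between calls to the robot, and variables do not carry over. Pictures are saved under pics/ and viewed, at most 10 in all, crops included, and the job is handed in when it is done.

Besides the shell and the picture viewer there is one more tool, called as name([rows], argument=value, ...), one row to a line, values as JSON. step_arm: Moves the arm, as the interface text tells. Its arguments: {"type":"object","properties":{"motion":{"type":"array"}},"required":["motion"]}

```bash
mkdir -p pics; cat > h.py <<'E'
import numpy as np, cv2
from cell import robot
from scipy.spatial.transform import Rotation as R
def cam(n):
    c=robot.read_camera(n); c['K']=np.array([[c['fx'],0,c['cx']],[0,c['fy'],c['cy']],[0,0,1.]]); c['E']=np.array(c['extrinsics']); c['d']=np.array(c['dist'],float); return c
def ray(c,uv):
    p=cv2.undistortPoints(np.array(uv,float).reshape(-1,1,2),c['K'],c['d']).reshape(-1,2)
    d=np.c_[p[:,0],-p[:,1],-np.ones(len(p))]; Rt=c['E'][:3,:3]
    return -Rt.T@c['E'][:3,3], d@Rt
def onz(c,uv,z):
    o,d=ray(c,uv); return o+d*((z-o[2])/d[:,2])[:,None]
def cloud(c):
    z=c['z_map']; v,u=np.mgrid[:384,:512]; o,d=ray(c,np.c_[u.ravel(),v.ravel()])
    P=(o+d*z.ravel()[:,None]).reshape(384,512,3); P[z<=0]=np.nan; return P
E
python3 - <<'E'
from h import *
s=robot.get_state(); print(s['t'],s['eef_pos'],s['ee_rot'],s['finger_gap'])
for n in ('scene','side'):
    c=cam(n); cv2.imwrite(f'pics/{n}0.png',c['frame']); o,d=ray(c,[[256,192]]); print(n,o.round(),d.round(2),(c['z_map']>0).mean())
E
```

```text
0.0 [ 198.10616116 -592.16469343  212.75528427] [-7.62169086e-04  9.87002280e-01  1.60704403e-01 -1.10609880e-04] 85.32384860305912
scene [-426.  333.  579.] [[ 0.84 -0.33 -0.43]] 0.955322265625
side [ 268. -534.  974.] [[ 0.26  0.47 -0.84]] 0.9959462483723959
```

View pics/scene0.png

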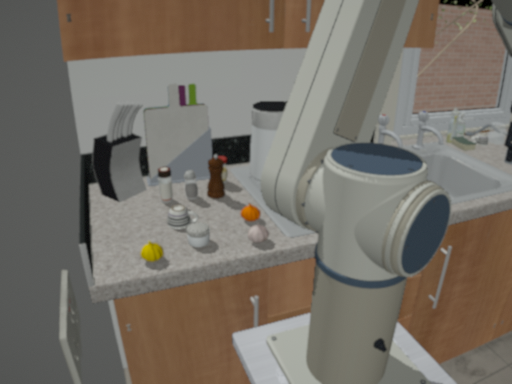

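View pics/side0.png

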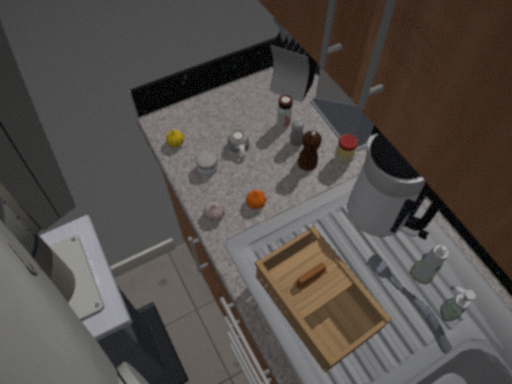

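Candidates in the side view: garlic whitish-pink (214,212), orange bulb (256,199), yellow bulb (175,138). The white timer is at (206,162) and the striped cup at (239,142). By the description the garlic is the one at (214,212). The keeper is around (320,295), with its grip bar at (312,273).

```bash
python3 - <<'E'
from h import *
c=cam('side'); f=c['frame']
a=cv2.resize(f[125:225,160:270],(440,400),interpolation=cv2.INTER_CUBIC)
b=cv2.resize(f[225:365,250:390],(360,400) if 0 else (400,400),interpolation=cv2.INTER_CUBIC)
cv2.imwrite('pics/crop0.png',cv2.resize(np.hstack([a[:, :400],b]),(800,400)))
P=cloud(c); np.save('P.npy',P)
for n,u,v in [('garlic',214,212),('timer',206,162),('cup',239,142),('orange',256,199),('bar',312,273),('cornerL',258,265),('cornerT',310,233),('cornerR',385,320),('cornerB',330,360),('board',300,220),('floor',340,325),('cover',325,285),('cov2',290,275),('bay?',300,260)]: print(n,P[v,u].round(),onz(c,[[u,v]],94)[0].round())
E
```

```text
garlic [438. -20.  41.] [429. -50.  94.]
timer [486. 126.  46.] [475.  92.  94.]
cup [597. 146.  43.] [579. 109.  94.]
orange [549. -37.  40.] [533. -66.  94.]
bar [ 541. -297.  118.] [ 548. -290.   94.]
cornerL [ 455. -216.   93.] [ 455. -217.   94.]
cornerT [ 602. -201.   81.] [ 597. -206.   94.]
cornerR [ 628. -452.   87.] [ 625. -453.   94.]
cornerB [ 480. -463.   97.] [ 480. -463.   94.]
board [ 629. -127.    3.] [ 595. -166.   94.]
floor [ 562. -404.   14.] [ 537. -415.   94.]
cover [ 560. -326.   89.] [ 558. -327.   94.]
cov2 [ 506. -269.   88.] [ 504. -271.   94.]
bay? [ 543. -250.   89.] [ 542. -251.   94.]
```

View pics/crop0.png

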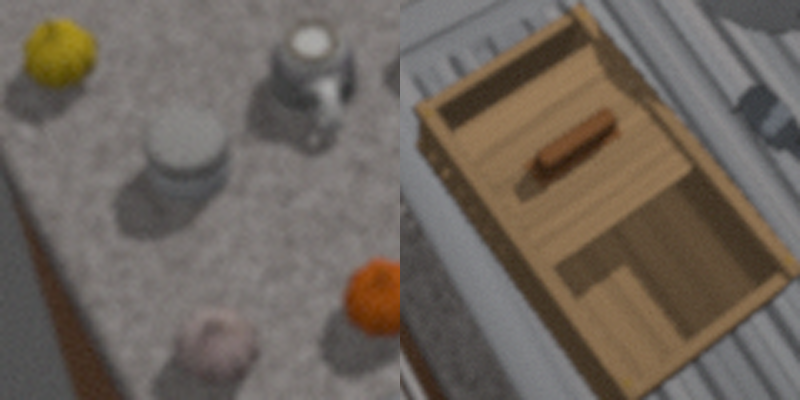

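The crop shows a pinkish-white bulb (choice confirmed, at (214,212) in the side view). The cover is partly back, and the grip bar is at about (575,140) in the crop. Next I measure positions.

```bash
python3 - <<'E'
from h import *
P=np.load('P.npy'); c=cam('side'); P=np.nanmean([P]+[cloud(cam('side')) for _ in range(3)],0)
X,Y,Z=P[...,0],P[...,1],P[...,2]
hsv=cv2.cvtColor(c['frame'],cv2.COLOR_BGR2HSV)
# rim
m=(Z>80)&(Z<104)&(X>420)&(X<660)&(Y<-160)&(Y>-500)
n,l,st,_=cv2.connectedComponentsWithStats(m.astype(np.uint8)); m=l==1+st[1:,4].argmax()
r=cv2.minAreaRect(P[m][:,:2].astype(np.float32)); print('depth rim',r)
# color wood: contour
w=cv2.inRange(hsv,(8,60,40),(25,255,255)); w[:225]=0; w[:,:245]=0; w[:,395:]=0
# bar
b=(Z>104)&(Z<135)&(X>470)&(X<620)&(Y<-220)&(Y>-380); q=P[b]; print('bar',b.sum(),np.median(q,0),cv2.minAreaRect(q[:,:2].astype(np.float32)))
for n_,x,y in [('garlic',438,-20),('timer',486,126),('cup',597,140),('orange',549,-37)]:
    m=(np.hypot(X-x,Y-y)<60)&(Z>10)&(Z<80); q=P[m]
    # sphere-less: circle fit by top boundaries
    print(n_,len(q),q.min(0).round(),q.max(0).round(),cv2.minEnclosingCircle(q[:,:2].astype(np.float32)))
# 3D sphere fit garlic/orange
from scipy.optimize import least_squares
for x,y in [(438,-20),(549,-37)]:
    m=(np.hypot(X-x,Y-y)<45)&(Z>12)&(Z<50); q=P[m]
    f=least_squares(lambda p:np.linalg.norm(q-p[:3],axis=1)-28,[x,y,27],loss='soft_l1'); print('sph',f.x.round(1),f.cost)
print('bg', np.nanmedian(Z[150:185,150:165]))
# ray based garlic: mask by depth->centroid
m=((np.hypot(X-438,Y+20)<50)&(Z>6)&(Z<70)); v,u=np.nonzero(m); (cx,cy),rr=cv2.minEnclosingCircle(np.c_[u,v].astype(np.float32)); print(cx,cy,rr,u.mean(),v.mean(),onz(c,[[cx,cy],[u.mean(),v.mean()]],27).round(1))
c2=cam('scene'); f=c2['frame']; P2=cloud(c2)
m=((np.hypot(P2[...,0]-438,P2[...,1]+20)<50)&(P2[...,2]>6)&(P2[...,2]<70)); v,u=np.nonzero(m);(cx,cy),rr=cv2.minEnclosingCircle(np.c_[u,v].astype(np.float32)); print(len(u),cx,cy,rr,onz(c2,[[cx,cy]],27).round(1))
E
```

```text
depth rim ((544.7371215820312, -331.2469787597656), (165.07691955566406, 269.4604187011719), 5.095150947570801)
bar 273 [ 539.04796279 -296.71763003  116.89369337] ((540.8547973632812, -294.76495361328125), (68.87275695800781, 16.355512619018555), 5.565688610076904)
garlic 324 [415. -34.  13.] [469.  17.  59.] ((441.70635986328125, -8.138396263122559), 27.101730346679688)
timer 411 [461. 108.  10.] [517. 163.  48.] ((489.0289001464844, 136.75640869140625), 29.052980422973633)
cup 428 [571. 112.  10.] [631. 185.  52.] ((595.6737670898438, 149.68478393554688), 37.53271484375)
orange 323 [525. -55.  13.] [577.  -3.  56.] ((551.8504028320312, -29.945241928100586), 27.390378952026367)
sph [442.6  -5.6  17.3] 173.24000754493102
sph [552.4 -27.5  16.2] 178.28738001120956
bg -254.22577575842132
213.5 210.5 10.79361629486084 213.49382716049382 210.8827160493827 [[441.7  -8.1  27. ]
 [441.2  -9.1  27. ]]
301 258.0 233.5 10.594910621643066 [[430.2  -3.3  27. ]]
```

step_arm([
  {"spin": 0.75,"jaw": 1},
  {"spin": 0.75,"jaw": 1},
  {"spin": 0.73,"jaw": 1},
  {"dx": 0.8,"dy": -0.6,"jaw": 1},
  {"dx": 0.9,"dy": -0.63,"jaw": 1},
  {"dx": 0.9,"dy": -0.63,"jaw": 1},
  {"dx": 0.9,"dy": -0.63,"jaw": 1},
  {"dx": 0.9,"dy": -0.63,"jaw": 1},
  {"dx": 0.9,"dy": -0.63,"jaw": 1},
  {"dx": 0.9,"dy": -0.63,"jaw": 1},
  {"dx": 0.9,"dy": -0.63,"jaw": 1},
  {"dx": 0.9,"dy": -0.63,"jaw": 1},
  {"dx": 0.9,"dy": -0.63,"jaw": 1},
  {"dx": 0.9,"dy": -0.63,"jaw": 1},
  {"dx": 0.9,"dy": -0.63,"jaw": 1},
  {"dx": 0.8,"dy": -0.63,"jaw": 1},
  {"dx": 0.8,"dy": -0.63,"jaw": 1},
  {"dx": 0,"jaw": 0.5},
  {"dx": 0,"jaw": 0.5},
])

```text
invalid input
```

step_arm([
  {"dx": 0,"dy": 0,"dz": 0,"spin": 0.75,"jaw": 1},
  {"dx": 0,"dy": 0,"dz": 0,"spin": 0.75,"jaw": 1},
  {"dx": 0,"dy": 0,"dz": 0,"spin": 0.73,"jaw": 1},
])

```text
t: 0.65
eef_pos: [198.3, -592.7, 213.5]
ee_rot: [-0.0, 0.999, 0.043, -0.0]
ft_force: [-0.0, -0.9, 0.4]
finger_gap: 85.3
grip_force: 0.0
```

step_arm([
  {"dx": 0.8,"dy": -0.6,"dz": 0,"spin": 0,"jaw": 1},
  {"dx": 0.9,"dy": -0.63,"dz": 0,"spin": 0,"jaw": 1},
  {"dx": 0.9,"dy": -0.63,"dz": 0,"spin": 0,"jaw": 1},
  {"dx": 0.9,"dy": -0.63,"dz": 0,"spin": 0,"jaw": 1},
  {"dx": 0.9,"dy": -0.63,"dz": 0,"spin": 0,"jaw": 1},
  {"dx": 0.9,"dy": -0.63,"dz": 0,"spin": 0,"jaw": 1},
  {"dx": 0.9,"dy": -0.63,"dz": 0,"spin": 0,"jaw": 1},
  {"dx": 0.9,"dy": -0.63,"dz": 0,"spin": 0,"jaw": 1},
  {"dx": 0.9,"dy": -0.63,"dz": 0,"spin": 0,"jaw": 1},
  {"dx": 0.9,"dy": -0.63,"dz": 0,"spin": 0,"jaw": 1},
  {"dx": 0.9,"dy": -0.63,"dz": 0,"spin": 0,"jaw": 1},
  {"dx": 0.9,"dy": -0.63,"dz": 0,"spin": 0,"jaw": 1},
  {"dx": 0.8,"dy": -0.63,"dz": 0,"spin": 0,"jaw": 0.5},
  {"dx": 0.77,"dy": -0.63,"dz": 0,"spin": 0,"jaw": 0.5},
  {"dx": 0,"dy": 0,"dz": 0,"spin": 0,"jaw": 0.5},
  {"dx": 0,"dy": 0,"dz": 0,"spin": 0,"jaw": 0.5},
])

```text
t: 1.98
eef_pos: [542.3, -296.1, 213.4]
ee_rot: [0.0, 0.999, 0.046, -0.0]
ft_force: [-0.2, -1.2, -0.5]
finger_gap: 42.7
grip_force: 0.0
```

```bash
python3 - <<'E'
from h import *
print(robot.get_state()['eef_pos'],robot.get_state()['finger_gap'])
c=cam('wrist'); cv2.imwrite('pics/w1.png',c['frame']); P=cloud(c); Z=P[...,2]
b=(Z>104)&(Z<130)&(abs(P[...,0]-541)<60)&(abs(P[...,1]+295)<60);q=P[b];print(b.sum());
if b.sum()>20: print(np.median(q,0),cv2.minAreaRect(q[:,:2].astype(np.float32)))
E
```

```text
[ 542.25699319 -296.06096667  213.38612982] 42.74513431233102
1180
[ 546.60885955 -294.3399272   115.73528656] ((544.0718994140625, -294.7037658691406), (68.5282211303711, 15.484345436096191), 4.874032497406006)
```

View pics/w1.png

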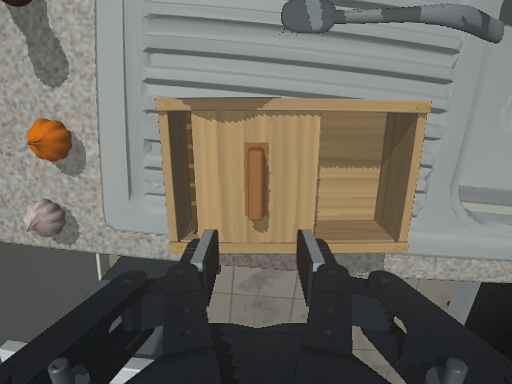

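The wrist view shows the bar at (256,182) between the jaws' planes and the garlic at (45,217). Descending onto the bar.

step_arm([
  {"dx": 0.05,"dy": -0.05,"dz": 0.8,"spin": 0,"jaw": 0.5},
  {"dx": 0,"dy": 0,"dz": 0.8,"spin": 0,"jaw": 0.5},
  {"dx": 0,"dy": 0,"dz": 0.8,"spin": 0,"jaw": 0.5},
  {"dx": 0,"dy": 0,"dz": 0.5,"spin": 0,"jaw": 0.5},
  {"dx": 0,"dy": 0,"dz": 0.35,"spin": 0,"jaw": 0.5},
  {"dx": 0,"dy": 0,"dz": 0,"spin": 0,"jaw": 0.5},
  {"dx": 0,"dy": 0,"dz": 0,"spin": 0,"jaw": 0.3},
  {"dx": 0,"dy": 0,"dz": 0,"spin": 0,"jaw": 0.3},
  {"dx": 0,"dy": 0,"dz": 0,"spin": 0,"jaw": 0},
  {"dx": 0,"dy": 0,"dz": 0,"spin": 0,"jaw": 0},
  {"dx": 0,"dy": 0,"dz": 0,"spin": 0,"jaw": 0},
  {"dx": 0,"dy": 0,"dz": 0,"spin": 0,"jaw": 0},
])

```text
t: 3.03
eef_pos: [543.0, -295.7, 116.6]
ee_rot: [0.0, 0.999, 0.045, 0.0]
ft_force: [-0.3, 0.3, 0.4]
finger_gap: -0.0
grip_force: 0.0
```

```bash
python3 - <<'E'
from h import *
c=cam('wrist'); cv2.imwrite('pics/w2.png',c['frame']); print(robot.get_state()['finger_gap'])
c=cam('side'); P=cloud(c); Z=P[...,2]
cv2.imwrite('pics/s2.png',cv2.resize(c['frame'][190:370,220:400],(540,540)))
E
```

```text
-0.2812038748986397
```

View pics/w2.png

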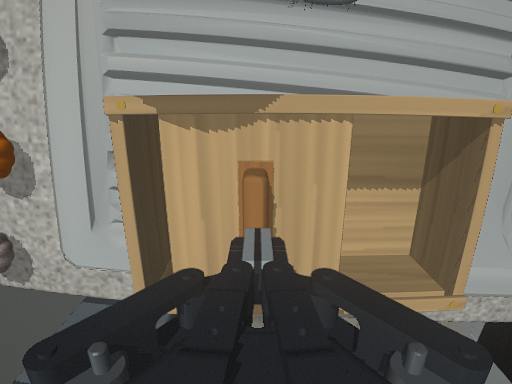

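The jaws shut with nothing between them; the tips at (258,232) appear in front of or above the bar. I'll check the tip depth.

```bash
python3 - <<'E'
from h import *
print(robot.get_state()['eef_pos'],robot.get_state()['ee_rot'])
c=cam('wrist'); P=cloud(c)
for u in (243,250,258,266,274):
    print(u,[tuple(P[v,u].round().astype(int)) if np.isfinite(P[v,u,0]) else None for v in (175,200,222,230,236,245,260)])
E
```

```text
[ 542.902508   -295.58972514  116.29080688] [1.03915339e-04 9.99001329e-01 4.46800636e-02 1.59929946e-04]
243 [(np.int64(571), np.int64(-283), np.int64(89)), (np.int64(561), np.int64(-285), np.int64(113)), (np.int64(547), np.int64(-286), np.int64(112)), (np.int64(542), np.int64(-287), np.int64(113)), (np.int64(537), np.int64(-287), np.int64(112)), (np.int64(551), np.int64(-288), np.int64(150)), (np.int64(554), np.int64(-288), np.int64(170))]
250 [(np.int64(577), np.int64(-288), np.int64(113)), (np.int64(563), np.int64(-289), np.int64(115)), (np.int64(549), np.int64(-291), np.int64(116)), (np.int64(555), np.int64(-291), np.int64(141)), (np.int64(555), np.int64(-291), np.int64(148)), (np.int64(555), np.int64(-291), np.int64(158)), (np.int64(555), np.int64(-291), np.int64(171))]
258 [(np.int64(578), np.int64(-293), np.int64(114)), (np.int64(563), np.int64(-294), np.int64(116)), (np.int64(550), np.int64(-295), np.int64(117)), (np.int64(555), np.int64(-295), np.int64(140)), (np.int64(555), np.int64(-295), np.int64(148)), (np.int64(555), np.int64(-295), np.int64(157)), (np.int64(555), np.int64(-295), np.int64(171))]
266 [(np.int64(577), np.int64(-298), np.int64(110)), (np.int64(563), np.int64(-299), np.int64(115)), (np.int64(549), np.int64(-300), np.int64(115)), (np.int64(555), np.int64(-299), np.int64(140)), (np.int64(555), np.int64(-299), np.int64(148)), (np.int64(555), np.int64(-298), np.int64(158)), (np.int64(555), np.int64(-298), np.int64(171))]
274 [(np.int64(573), np.int64(-304), np.int64(88)), (np.int64(555), np.int64(-306), np.int64(88)), (np.int64(539), np.int64(-308), np.int64(89)), (np.int64(532), np.int64(-309), np.int64(88)), (np.int64(528), np.int64(-309), np.int64(88)), (np.int64(552), np.int64(-303), np.int64(151)), (np.int64(551), np.int64(-302), np.int64(164))]
```

View pics/s2.png

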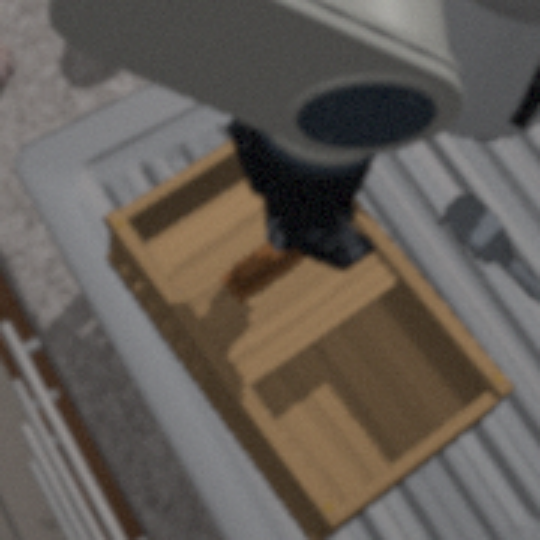

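The finger faces end near z≈133 while the TCP reads 116. So the tips really stand about 16 mm above the reported TCP, rather than 11 mm below it. I'll go lower in small steps.

step_arm([
  {"dx": 0,"dy": 0,"dz": 0,"spin": 0,"jaw": 0.5},
  {"dx": 0,"dy": 0,"dz": 0,"spin": 0,"jaw": 0.5},
  {"dx": 0,"dy": 0,"dz": 0,"spin": 0,"jaw": 0.5},
  {"dx": 0,"dy": 0,"dz": 0.3,"spin": 0,"jaw": 0.5},
  {"dx": 0,"dy": 0,"dz": 0.3,"spin": 0,"jaw": 0.5},
  {"dx": 0,"dy": 0,"dz": 0.3,"spin": 0,"jaw": 0.5},
  {"dx": 0,"dy": 0,"dz": 0,"spin": 0,"jaw": 0},
  {"dx": 0,"dy": 0,"dz": 0,"spin": 0,"jaw": 0},
  {"dx": 0,"dy": 0,"dz": 0,"spin": 0,"jaw": 0},
  {"dx": 0,"dy": 0,"dz": 0,"spin": 0,"jaw": 0},
  {"dx": 0,"dy": 0,"dz": 0,"spin": 0,"jaw": 0},
])

```text
t: 4.1
eef_pos: [542.2, -295.3, 88.3]
ee_rot: [-0.0, 0.999, 0.045, -0.001]
ft_force: [1.3, -0.9, -9.2]
finger_gap: 14.1
grip_force: 59.9
```

```bash
python3 - <<'E'
from h import *
s=robot.get_state();print(s['eef_pos'],s['finger_gap'])
c=cam('wrist'); P=cloud(c)
for u in (240,250,258,266,274):
    print(u,[tuple(int(k) for k in P[v,u].round()) if np.isfinite(P[v,u,0]) else None for v in range(206,246,4)])
E
```

```text
[ 542.21693418 -295.28750411   88.34383625] 14.085951916385712
240 [(558, -283, 89), (556, -284, 89), (553, -284, 90), (551, -284, 89), (548, -284, 90), (545, -284, 89), (553, -285, 113), (554, -285, 118), (554, -286, 123), (554, -286, 127)]
250 [(568, -289, 116), (566, -289, 115), (564, -290, 116), (562, -290, 116), (560, -290, 116), (558, -290, 117), (555, -290, 115), (554, -291, 117), (551, -291, 116), (549, -291, 116)]
258 [(569, -293, 116), (567, -293, 118), (564, -294, 116), (563, -294, 117), (560, -294, 115), (558, -294, 116), (556, -294, 116), (554, -295, 116), (552, -295, 116), (549, -295, 116)]
266 [(569, -297, 116), (567, -297, 116), (565, -297, 118), (563, -298, 117), (560, -298, 115), (558, -298, 116), (556, -298, 116), (554, -299, 116), (552, -299, 116), (549, -299, 116)]
274 [(560, -304, 89), (558, -304, 90), (555, -304, 90), (553, -304, 90), (550, -305, 90), (548, -305, 91), (555, -303, 113), (555, -303, 118), (555, -302, 121), (555, -302, 126)]
```

Bar gripped. Sliding the cover back (tool +y).

step_arm([
  {"dx": 0,"dy": 0.2,"dz": 0,"spin": 0,"jaw": 0},
  {"dx": 0,"dy": 0.4,"dz": 0,"spin": 0,"jaw": 0},
  {"dx": 0,"dy": 0.4,"dz": 0,"spin": 0,"jaw": 0},
  {"dx": 0,"dy": 0.4,"dz": 0,"spin": 0,"jaw": 0},
  {"dx": 0,"dy": 0.4,"dz": 0,"spin": 0,"jaw": 0},
  {"dx": 0,"dy": 0.4,"dz": 0,"spin": 0,"jaw": 0},
  {"dx": 0,"dy": 0.4,"dz": 0,"spin": 0,"jaw": 0},
  {"dx": 0,"dy": 0.2,"dz": 0,"spin": 0,"jaw": 0},
  {"dx": 0,"dy": 0.1,"dz": 0,"spin": 0,"jaw": 0},
  {"dx": 0,"dy": 0.1,"dz": 0,"spin": 0,"jaw": 0},
  {"dx": 0,"dy": 0,"dz": 0,"spin": 0,"jaw": 0},
  {"dx": 0,"dy": 0,"dz": 0,"spin": 0,"jaw": 0},
])

```text
t: 5.15
eef_pos: [550.3, -385.7, 88.4]
ee_rot: [0.0, 0.999, 0.045, -0.0]
ft_force: [-0.2, -2.8, -19.9]
finger_gap: 14.0
grip_force: 58.7
```

step_arm([
  {"dx": 0,"dy": 0.07,"dz": 0,"spin": 0,"jaw": 0},
  {"dx": 0,"dy": 0.07,"dz": 0,"spin": 0,"jaw": 0},
  {"dx": 0,"dy": 0.07,"dz": 0,"spin": 0,"jaw": 0},
  {"dx": 0,"dy": 0,"dz": 0,"spin": 0,"jaw": 0},
  {"dx": 0,"dy": 0,"dz": 0,"spin": 0,"jaw": 0},
])

```text
t: 5.57
eef_pos: [550.8, -391.2, 88.5]
ee_rot: [-0.0, 0.999, 0.045, -0.001]
ft_force: [-2.6, 1.0, -21.5]
finger_gap: 13.8
grip_force: 58.7
```

step_arm([
  {"dx": 0,"dy": 0,"dz": 0,"spin": 0,"jaw": 0.5},
  {"dx": 0,"dy": 0,"dz": 0,"spin": 0,"jaw": 0.5},
  {"dx": 0,"dy": 0,"dz": 0,"spin": 0,"jaw": 0.5},
  {"dx": 0,"dy": 0,"dz": -0.8,"spin": 0,"jaw": 0.5},
  {"dx": 0,"dy": 0,"dz": -1,"spin": 0,"jaw": 1},
  {"dx": 0,"dy": -0.5,"dz": -1,"spin": 0,"jaw": 1},
  {"dx": 0,"dy": -1,"dz": -0.7,"spin": 0,"jaw": 1},
  {"dx": 0,"dy": -1,"dz": -0.7,"spin": 0,"jaw": 1},
  {"dx": 0,"dy": -1,"dz": 0,"spin": 0,"jaw": 1},
  {"dx": 0,"dy": 0,"dz": 0,"spin": 0,"jaw": 1},
])

```text
t: 6.4
eef_pos: [543.7, -283.9, 219.4]
ee_rot: [0.001, 0.999, 0.046, 0.003]
ft_force: [0.4, 0.0, -0.4]
finger_gap: 85.5
grip_force: 0.0
```

```bash
python3 - <<'E'
from h import *
s=robot.get_state();print(s['eef_pos'],s['ft_force'])
c=cam('wrist'); P=cloud(c); cv2.imwrite('pics/w3.png',c['frame'])
X,Y,Z=P[...,0],P[...,1],P[...,2]
b=(Z>104)&(Z<130)&(abs(X-548)<60)&(abs(Y+385)<40);q=P[b];r=cv2.minAreaRect(q[:,:2].astype(np.float32));print(len(q),r)
m=(Z>91.5)&(Z<99)&(abs(X-545)<110)&(abs(Y+331)<170)
r=cv2.minAreaRect(P[m][:,:2].astype(np.float32)); print('rim',m.sum(),r)
m=(Z>82)&(Z<92)&(abs(X-545)<50); q=P[m]; e=np.array([-.089,.996]); t=(q[:,:2]-[545,-331])@e; print('cover span',np.percentile(t,[.5,2,98,99.5]))
for x,y in [(440,-6),(551,-28)]:
    m=(np.hypot(X-x,Y-y)<55)&(Z>8)&(Z<70); q=P[m]; print(len(q))
    if len(q)>50: print(q.min(0).round(),q.max(0).round(),cv2.minEnclosingCircle(q[:,:2].astype(np.float32)))
E
```

```text
[ 543.70950795 -283.9229251   219.42129399] [ 0.36726157  0.04195681 -0.40554108]
1228 ((552.0036010742188, -390.1307678222656), (68.69464874267578, 15.137349128723145), 5.097471714019775)
rim 5604 ((546.2692260742188, -331.2626037597656), (164.46136474609375, 268.0162353515625), 4.831778526306152)
cover span [-133.40144699 -131.13468896  131.00363747  132.91292188]
1209
[420. -35.   9.] [473.  18.  55.] ((445.7500915527344, -8.911558151245117), 27.704540252685547)
1455
[528. -56.  10.] [582.  -2.  55.] ((555.677978515625, -28.28801918029785), 28.126888275146484)
```

View pics/w3.png

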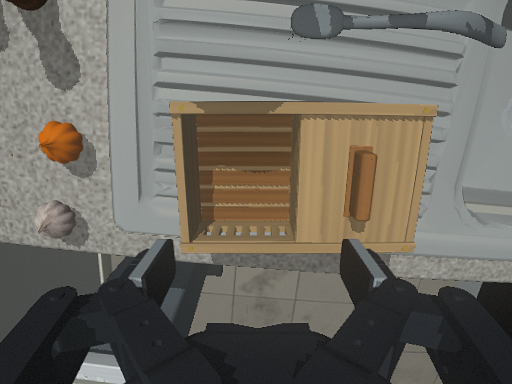

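The wrist view shows the vented bay wholly open with its slats at (245,180), the cover back with its bar at (362,185), and the garlic at (57,220). Moving above the garlic.

step_arm([
  {"dx": -0.24,"dy": -0.94,"dz": 0,"spin": 0,"jaw": 1},
  {"dx": -0.25,"dy": -0.94,"dz": 0,"spin": 0,"jaw": 1},
  {"dx": -0.25,"dy": -0.94,"dz": 0,"spin": 0,"jaw": 1},
  {"dx": -0.25,"dy": -0.94,"dz": 0,"spin": 0,"jaw": 1},
  {"dx": -0.25,"dy": -0.94,"dz": 0,"spin": 0,"jaw": 1},
  {"dx": -0.25,"dy": -0.94,"dz": 0,"spin": 0,"jaw": 1},
  {"dx": -0.25,"dy": -0.94,"dz": 0,"spin": 0,"jaw": 1},
  {"dx": -0.25,"dy": -0.94,"dz": 0,"spin": 0,"jaw": 1},
  {"dx": -0.25,"dy": -0.94,"dz": 0,"spin": 0,"jaw": 1},
  {"dx": -0.25,"dy": -0.94,"dz": 0,"spin": 0,"jaw": 1},
  {"dx": 0,"dy": 0,"dz": 0.9,"spin": 0,"jaw": 1},
  {"dx": 0,"dy": 0,"dz": 0.9,"spin": 0,"jaw": 1},
  {"dx": 0,"dy": 0,"dz": 0.9,"spin": 0,"jaw": 1},
  {"dx": 0,"dy": 0,"dz": 0.9,"spin": 0,"jaw": 1},
  {"dx": 0,"dy": 0,"dz": 0.9,"spin": 0,"jaw": 1},
  {"dx": 0,"dy": 0,"dz": 0.5,"spin": 0,"jaw": 1},
  {"dx": 0,"dy": 0,"dz": 0,"spin": 0,"jaw": 1},
])

```text
t: 7.87
eef_pos: [442.3, -13.3, 63.1]
ee_rot: [-0.0, 0.999, 0.044, -0.001]
ft_force: [-0.7, 0.6, -0.2]
finger_gap: 85.4
grip_force: 0.0
```

```bash
python3 - <<'E'
from h import *
s=robot.get_state();print(s['eef_pos'],s['ft_force'])
c=cam('wrist'); P=cloud(c); cv2.imwrite('pics/w4.png',c['frame'])
X,Y,Z=P[...,0],P[...,1],P[...,2]
m=(np.hypot(X-444,Y+8.5)<40)&(Z>8)&(Z<58); q=P[m]; print(len(q),q.min(0).round(),q.max(0).round(),cv2.minEnclosingCircle(q[:,:2].astype(np.float32)))
m=(abs(X-444)<35)&(abs(Y+8.5)<60)&(Z>59)&(Z<90);q=P[m]
for s in (-1,1):
    k=q[(q[:,1]+8.5)*s>0]; print(len(k), k.min(0).round() if len(k) else 0,k.max(0).round() if len(k) else 0)
E
```

```text
[442.34741667 -13.32101823  63.11501421] [-0.71217272  0.60878152 -0.20961254]
3933 [420. -34.  15.] [473.  22.  55.] ((445.44775390625, -6.584657192230225), 28.37097930908203)
0 0 0
0 0 0
```

View pics/w4.png

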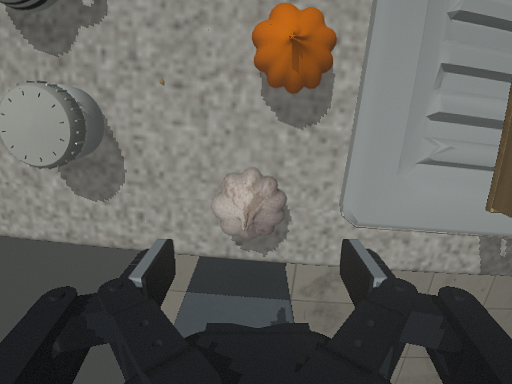

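The wrist view has the garlic at (250,203) roughly between the jaws, the timer at (45,125) and the orange bulb at (294,45), both clear. Correcting 6 mm and descending.

step_arm([
  {"dx": 0.06,"dy": -0.2,"dz": 0.5,"spin": 0,"jaw": 1},
  {"dx": 0,"dy": 0,"dz": 0.5,"spin": 0,"jaw": 1},
  {"dx": 0,"dy": 0,"dz": 0.5,"spin": 0,"jaw": 1},
  {"dx": 0,"dy": 0,"dz": 0.4,"spin": 0,"jaw": 1},
  {"dx": 0,"dy": 0,"dz": 0.2,"spin": 0,"jaw": 1},
  {"dx": 0,"dy": 0,"dz": 0.1,"spin": 0,"jaw": 1},
  {"dx": 0,"dy": 0,"dz": 0.1,"spin": 0,"jaw": 1},
  {"dx": 0,"dy": 0,"dz": 0,"spin": 0,"jaw": 1},
])

```text
t: 8.58
eef_pos: [444.5, -6.7, -3.5]
ee_rot: [0.0, 0.999, 0.045, 0.001]
ft_force: [-0.3, -0.3, 0.3]
finger_gap: 85.3
grip_force: 0.0
```

```bash
python3 - <<'E'
from h import *
s=robot.get_state();print(s['eef_pos'],s['ft_force'])
c=cam('wrist'); P=cloud(c); X,Y,Z=P[...,0],P[...,1],P[...,2]
m=(abs(X-444)<40)&(Y>30)&(Y<55)&(Z>12)&(Z<120)
m2=(abs(X-444)<40)&(Y<-45)&(Y>-72)&(Z>12)&(Z<120)
for k in (m,m2): q=P[k]; print(len(q), np.percentile(q,[1,5,50,99],axis=0).round() if len(q) else 0)
m=(np.hypot(X-444,Y+7)<33)&(Z>12)&(Z<58); q=P[m]; print(len(q),q.max(0).round(),q.min(0).round())
E
```

```text
[444.50735074  -6.74047265  -3.48620151] [-0.29164665 -0.26041819  0.27644071]
8057 [[429.  30.  31.]
 [432.  32.  38.]
 [448.  45.  80.]
 [459.  55. 111.]]
9924 [[439. -72.  31.]
 [442. -71.  40.]
 [458. -64.  82.]
 [464. -46. 111.]]
7901 [473.  22.  56.] [422. -34.  13.]
```

step_arm([
  {"dx": 0,"dy": 0,"dz": 0.25,"spin": 0,"jaw": 1},
  {"dx": 0,"dy": 0,"dz": 0.23,"spin": 0,"jaw": 1},
  {"dx": 0,"dy": 0,"dz": 0,"spin": 0,"jaw": 0.75},
  {"dx": 0,"dy": 0,"dz": 0,"spin": 0,"jaw": 0.75},
  {"dx": 0,"dy": 0,"dz": 0,"spin": 0,"jaw": 0.4},
  {"dx": 0,"dy": 0,"dz": 0,"spin": 0,"jaw": 0.4},
  {"dx": 0,"dy": 0,"dz": 0,"spin": 0,"jaw": 0.4},
  {"dx": 0,"dy": 0,"dz": 0,"spin": 0,"jaw": 0.4},
])

```text
t: 9.3
eef_pos: [443.5, -6.7, -18.0]
ee_rot: [0.0, 0.999, 0.045, -0.0]
ft_force: [-0.9, -1.4, 5.2]
finger_gap: 53.6
grip_force: 61.7
```

step_arm([
  {"dx": 0,"dy": 0,"dz": -0.4,"spin": 0,"jaw": 0.4},
  {"dx": 0,"dy": 0,"dz": -0.8,"spin": 0,"jaw": 0.4},
  {"dx": 0,"dy": 0,"dz": -0.9,"spin": 0,"jaw": 0.4},
  {"dx": 0,"dy": 0,"dz": -0.9,"spin": 0,"jaw": 0.4},
  {"dx": 0,"dy": 0,"dz": -0.9,"spin": 0,"jaw": 0.4},
  {"dx": 0,"dy": 0,"dz": -0.8,"spin": 0,"jaw": 0.4},
  {"dx": 0.1,"dy": 0.4,"dz": 0,"spin": 0,"jaw": 0.4},
  {"dx": 0.23,"dy": 0.85,"dz": 0,"spin": 0,"jaw": 0.4},
  {"dx": 0.23,"dy": 0.85,"dz": 0,"spin": 0,"jaw": 0.4},
  {"dx": 0.23,"dy": 0.85,"dz": 0,"spin": 0,"jaw": 0.4},
  {"dx": 0.23,"dy": 0.85,"dz": 0,"spin": 0,"jaw": 0.4},
  {"dx": 0.23,"dy": 0.85,"dz": 0,"spin": 0,"jaw": 0.4},
  {"dx": 0.23,"dy": 0.85,"dz": 0,"spin": 0,"jaw": 0.4},
  {"dx": 0.23,"dy": 0.85,"dz": 0,"spin": 0,"jaw": 0.4},
  {"dx": 0.23,"dy": 0.85,"dz": 0,"spin": 0,"jaw": 0.4},
  {"dx": 0.23,"dy": 0.85,"dz": 0,"spin": 0,"jaw": 0.4},
  {"dx": 0.23,"dy": 0.8,"dz": 0,"spin": 0,"jaw": 0.4},
  {"dx": 0,"dy": 0,"dz": 0,"spin": 0,"jaw": 0.4},
  {"dx": 0,"dy": 0,"dz": 0,"spin": 0,"jaw": 0.4},
])

```text
t: 10.88
eef_pos: [539.0, -265.5, 122.4]
ee_rot: [-0.0, 0.999, 0.044, -0.0]
ft_force: [-0.0, 0.0, -1.0]
finger_gap: 53.2
grip_force: 63.2
```

```bash
python3 - <<'E'
from h import *
s=robot.get_state();print(s['eef_pos'],s['ft_force'],s['finger_gap'])
c=cam('wrist'); P=cloud(c); cv2.imwrite('pics/w5.png',c['frame'])
X,Y,Z=P[...,0],P[...,1],P[...,2]
m=(Z>91)&(Z<99)&(abs(X-546)<100)&(abs(Y+331)<145); r=cv2.minAreaRect(P[m][:,:2].astype(np.float32)); print('rim',m.sum(),r)
hsv=cv2.cvtColor(c['frame'],cv2.COLOR_BGR2HSV)
m=(Z>110)&(Z<200)&(abs(X-s['eef_pos'][0])<40)&(abs(Y-s['eef_pos'][1])<26); q=P[m]; print(len(q),np.percentile(q,[1,50,99],axis=0).round())
E
```

```text
[ 538.99614083 -265.53162269  122.363643  ] [-0.02681931  0.00107936 -1.04735323] 53.22909268681559
rim 8553 ((546.2374877929688, -331.50921630859375), (164.7664337158203, 267.6629333496094), 5.409622669219971)
9923 [[ 524. -291.  158.]
 [ 549. -265.  176.]
 [ 567. -241.  195.]]
```

View pics/w5.png

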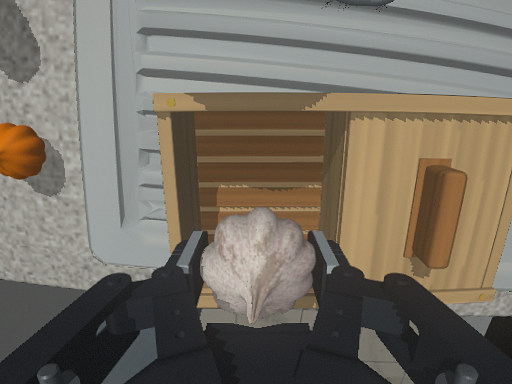

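Garlic is held at (258,265) over the bay, with the walls clear on both sides. Lowering in stages.

step_arm([
  {"dx": 0.03,"dy": 0,"dz": 0.6,"spin": 0,"jaw": 0.4},
  {"dx": 0,"dy": 0,"dz": 0.7,"spin": 0,"jaw": 0.4},
  {"dx": 0,"dy": 0,"dz": 0.7,"spin": 0,"jaw": 0.4},
  {"dx": 0,"dy": 0,"dz": 0.6,"spin": 0,"jaw": 0.4},
  {"dx": 0,"dy": 0,"dz": 0.4,"spin": 0,"jaw": 0.4},
  {"dx": 0,"dy": 0,"dz": 0.2,"spin": 0,"jaw": 0.4},
  {"dx": 0,"dy": 0,"dz": 0.2,"spin": 0,"jaw": 0.4},
  {"dx": 0,"dy": 0,"dz": 0,"spin": 0,"jaw": 0.4},
])

```text
t: 11.6
eef_pos: [540.5, -264.6, 20.8]
ee_rot: [0.0, 0.999, 0.045, 0.0]
ft_force: [-0.2, -0.6, 0.3]
finger_gap: 53.5
grip_force: 64.6
```

step_arm([
  {"dx": 0,"dy": 0,"dz": 0.15,"spin": 0,"jaw": 0.4},
  {"dx": 0,"dy": 0,"dz": 0.15,"spin": 0,"jaw": 0.4},
  {"dx": 0,"dy": 0,"dz": 0.1,"spin": 0,"jaw": 0.4},
  {"dx": 0,"dy": 0,"dz": 0.1,"spin": 0,"jaw": 0.4},
  {"dx": 0,"dy": 0,"dz": 0,"spin": 0,"jaw": 0.4},
])

```text
t: 12.02
eef_pos: [543.5, -268.0, 8.0]
ee_rot: [0.003, 0.999, 0.044, 0.004]
ft_force: [3.1, -13.4, -0.3]
finger_gap: 52.9
grip_force: 78.0
```

A finger back is touching the +y wall, because the jaws along y are too tight. I'll lift and turn 90° so the jaws open along x.

step_arm([
  {"dx": 0,"dy": 0,"dz": -0.3,"spin": 0,"jaw": 0.4},
  {"dx": 0,"dy": 0,"dz": -0.8,"spin": 0,"jaw": 0.4},
  {"dx": 0,"dy": 0,"dz": -0.8,"spin": 0,"jaw": 0.4},
  {"dx": 0,"dy": 0,"dz": -0.8,"spin": 0,"jaw": 0.4},
  {"dx": 0,"dy": 0,"dz": -0.8,"spin": 0,"jaw": 0.4},
  {"dx": 0,"dy": 0,"dz": 0,"spin": 0,"jaw": 0.4},
])

```text
t: 12.52
eef_pos: [543.2, -266.0, 116.2]
ee_rot: [0.002, 0.999, 0.045, 0.004]
ft_force: [1.1, -0.6, -0.6]
finger_gap: 53.3
grip_force: 77.3
```

```bash
python3 - <<'E'
from h import *
s=robot.get_state();print(s['eef_pos'],s['ft_force'],s['finger_gap'],np.round(s['joint_pos'],3))
c=cam('wrist'); P=cloud(c); X,Y,Z=P[...,0],P[...,1],P[...,2]; e=s['eef_pos']
# gripper outline relative to TCP, by height
m=(Z>e[2]+15)&(Z<e[2]+140)&(abs(X-e[0])<60)&(abs(Y-e[1])<90); q=P[m]-e
for z in range(20,140,10):
    k=q[(q[:,2]>=z)&(q[:,2]<z+10)]
    if len(k): print(z,len(k),k.min(0).round()[:2],k.max(0).round()[:2])
E
```

```text
[ 543.15755177 -265.96837574  116.20921183] [ 1.05059256 -0.5725051  -0.64007171] 53.266379588038205 [-0.475  0.513  1.746  0.     0.873  1.006]
20 199 [  0. -38.] [15. 40.]
30 913 [-12. -39.] [29. 41.]
40 3294 [-20. -39.] [29. 41.]
50 6528 [-20. -39.] [25. 41.]
60 2661 [-10. -57.] [18. 59.]
70 6463 [-16. -60.] [19. 62.]
80 4008 [-17. -61.] [21. 64.]
90 9145 [-18. -63.] [21. 66.]
100 10328 [-10. -65.] [21. 69.]
110 6605 [  3. -64.] [23. 67.]
```

step_arm([
  {"dx": 0,"dy": 0,"dz": 0,"spin": -1,"jaw": 0.4},
  {"dx": 0,"dy": 0,"dz": 0,"spin": -1,"jaw": 0.4},
  {"dx": 0,"dy": 0,"dz": 0,"spin": -1,"jaw": 0.4},
  {"dx": 0,"dy": 0,"dz": 0,"spin": -1,"jaw": 0.4},
  {"dx": 0,"dy": 0,"dz": 0,"spin": -1,"jaw": 0.4},
  {"dx": 0,"dy": 0,"dz": 0,"spin": -1,"jaw": 0.4},
  {"dx": 0,"dy": 0,"dz": 0,"spin": -1,"jaw": 0.4},
  {"dx": 0,"dy": 0,"dz": 0,"spin": -1,"jaw": 0.4},
  {"dx": 0,"dy": 0,"dz": 0,"spin": -1,"jaw": 0.4},
  {"dx": 0,"dy": 0,"dz": 0,"spin": -1,"jaw": 0.4},
  {"dx": 0,"dy": 0,"dz": 0,"spin": -1,"jaw": 0.4},
  {"dx": 0,"dy": 0,"dz": 0,"spin": -1,"jaw": 0.4},
  {"dx": 0,"dy": 0,"dz": 0,"spin": -1,"jaw": 0.4},
  {"dx": 0,"dy": 0,"dz": 0,"spin": -1,"jaw": 0.4},
  {"dx": 0,"dy": 0,"dz": 0,"spin": -1,"jaw": 0.4},
  {"dx": 0,"dy": 0,"dz": 0,"spin": 0,"jaw": 0.4},
  {"dx": 0,"dy": 0,"dz": 0,"spin": 0,"jaw": 0.4},
])

```text
t: 13.98
eef_pos: [539.5, -264.2, 109.9]
ee_rot: [-0.001, 0.676, 0.737, -0.0]
ft_force: [-0.3, 0.3, -0.7]
finger_gap: 52.9
grip_force: 77.3
```

```bash
python3 - <<'E'
from h import *
s=robot.get_state(); e=s['eef_pos']; print(e,s['ft_force'],s['finger_gap']); A=R.from_quat(np.roll(s['ee_rot'],-1)); M=A.as_matrix(); print(M.round(3).tolist())
c=cam('wrist'); P=cloud(c); X,Y,Z=P[...,0],P[...,1],P[...,2]
a=np.radians(5.1); kx=np.array([np.cos(a),np.sin(a)]); ky=np.array([-np.sin(a),np.cos(a)])
U=(P[...,:2]-[545.8,-331.3])@kx; V=(P[...,:2]-[545.8,-331.3])@ky
print('tcp in keeper',(e[:2]-[545.8,-331.3])@kx,(e[:2]-[545.8,-331.3])@ky)
m=(Z>90)&(Z<99)&(abs(U)<95)&(abs(V)<145)
k=m&(abs(V-60)<60)|m&(V<0)&(V>-120)
u=U[k]; 
for sgn in (-1,1): 
    w=u[(u*sgn>60)]; print('rim x',len(w),np.percentile(w,[2,50,98]).round(1) if len(w) else 0)
w=V[m&(abs(U)<60)&(V>110)]; print('rim y',len(w),np.percentile(w,[2,50,98]).round(1) if len(w) else 0)
q=(P-e)@M
for z in range(-20,-130,-10):
    t=q[(q[...,2]<=z)&(q[...,2]>z-10)&(abs(q[...,0])<40)&(abs(q[...,1])<90)]
    if len(t): print(z,len(t),np.percentile(t[:,1],[.5,99.5]).round(),np.percentile(t[:,0],[.5,99.5]).round())
E
```

```text
[ 539.54105274 -264.19038752  109.92492753] [-0.31943328  0.28493634 -0.68129709] 52.88519152948652
[[-0.086, 0.996, -0.001], [0.996, 0.086, 0.001], [0.001, -0.001, -1.0]]
tcp in keeper -0.26850667917694704 67.40031462704299
rim x 2492 [-81.2 -75.1 -69.4]
rim x 2470 [70.1 75.8 81.9]
rim y 106 [125.1 129.7 133.4]
-20 195 [-37.  40.] [ 2. 12.]
-30 918 [-39.  41.] [ 5. 28.]
-40 3269 [-38.  41.] [-16.  28.]
-50 6517 [-32.  34.] [-17.  23.]
-60 2695 [-54.  56.] [-8. 14.]
-70 6446 [-58.  60.] [-11.  14.]
-80 4044 [-60.  62.] [-12.  18.]
-90 9177 [-61.  64.] [-11.  18.]
-100 10286 [-64.  66.] [-3. 19.]
-110 6576 [-63.  64.] [ 8. 21.]
```

step_arm([
  {"dx": 0,"dy": 0,"dz": 0.5,"spin": 0,"jaw": 0.4},
  {"dx": 0,"dy": 0,"dz": 0.7,"spin": 0,"jaw": 0.4},
  {"dx": 0,"dy": 0,"dz": 0.7,"spin": 0,"jaw": 0.4},
  {"dx": 0,"dy": 0,"dz": 0.6,"spin": 0,"jaw": 0.4},
  {"dx": 0,"dy": 0,"dz": 0.4,"spin": 0,"jaw": 0.4},
  {"dx": 0,"dy": 0,"dz": 0.3,"spin": 0,"jaw": 0.4},
  {"dx": 0,"dy": 0,"dz": 0.1,"spin": 0,"jaw": 0.4},
  {"dx": 0,"dy": 0,"dz": 0,"spin": 0,"jaw": 0.4},
])

```text
t: 14.7
eef_pos: [539.8, -264.4, 11.1]
ee_rot: [-0.0, 0.675, 0.738, -0.0]
ft_force: [0.0, -0.3, 0.1]
finger_gap: 53.2
grip_force: 77.3
```

step_arm([
  {"dx": 0,"dy": 0,"dz": 0.1,"spin": 0,"jaw": 0.4},
  {"dx": 0,"dy": 0,"dz": 0.08,"spin": 0,"jaw": 0.4},
  {"dx": 0,"dy": 0,"dz": 0.05,"spin": 0,"jaw": 0.4},
  {"dx": 0,"dy": 0,"dz": 0,"spin": 0,"jaw": 0.4},
  {"dx": 0,"dy": 0,"dz": 0,"spin": 0,"jaw": 0.4},
])

```text
t: 15.12
eef_pos: [540.1, -264.6, 5.0]
ee_rot: [0.0, 0.675, 0.738, 0.0]
ft_force: [-0.1, -0.1, -0.5]
finger_gap: 53.1
grip_force: 77.3
```

step_arm([
  {"dx": 0,"dy": 0,"dz": 0.05,"spin": 0,"jaw": 0.4},
  {"dx": 0,"dy": 0,"dz": 0.05,"spin": 0,"jaw": 0.4},
  {"dx": 0,"dy": 0,"dz": 0,"spin": 0,"jaw": 0.4},
])

```text
t: 15.37
eef_pos: [539.9, -264.5, 1.5]
ee_rot: [-0.0, 0.675, 0.738, -0.0]
ft_force: [-0.6, -0.9, -0.7]
finger_gap: 53.3
grip_force: 77.3
```

step_arm([
  {"dx": 0,"dy": 0,"dz": 0,"spin": 0,"jaw": 0.66},
  {"dx": 0,"dy": 0,"dz": 0,"spin": 0,"jaw": 0.7},
  {"dx": 0,"dy": 0,"dz": 0,"spin": 0,"jaw": 0.72},
  {"dx": 0,"dy": 0,"dz": 0,"spin": 0,"jaw": 0.72},
  {"dx": 0,"dy": 0,"dz": 0,"spin": 0,"jaw": 0.72},
])

```text
t: 15.78
eef_pos: [540.1, -264.6, 1.8]
ee_rot: [0.0, 0.675, 0.738, 0.0]
ft_force: [-0.1, -1.0, 0.3]
finger_gap: 61.4
grip_force: 0.0
```

Released cleanly. Now rise straight up.

step_arm([
  {"dx": 0,"dy": 0,"dz": -0.2,"spin": 0,"jaw": 0.72},
  {"dx": 0,"dy": 0,"dz": -0.4,"spin": 0,"jaw": 0.72},
  {"dx": 0,"dy": 0,"dz": -0.6,"spin": 0,"jaw": 0.72},
  {"dx": 0,"dy": 0,"dz": -0.8,"spin": 0,"jaw": 0.72},
  {"dx": 0,"dy": 0,"dz": -0.9,"spin": 0,"jaw": 0.72},
  {"dx": 0,"dy": 0,"dz": -0.9,"spin": 0,"jaw": 0.5},
  {"dx": 0,"dy": 0,"dz": -0.9,"spin": 0,"jaw": 0.5},
  {"dx": 0,"dy": 0,"dz": 0,"spin": 0,"jaw": 0.5},
])

```text
t: 16.45
eef_pos: [543.3, -266.2, 149.5]
ee_rot: [0.005, 0.675, 0.738, 0.001]
ft_force: [-0.1, -0.8, 0.8]
finger_gap: 42.8
grip_force: 0.0
```

```bash
python3 - <<'E'
from h import *
s=robot.get_state(); e=s['eef_pos']; print(e,s['ft_force'],s['finger_gap'])
c=cam('wrist'); P=cloud(c); cv2.imwrite('pics/w6.png',c['frame'])
X,Y,Z=P[...,0],P[...,1],P[...,2]
m=(np.hypot(X-540,Y+264)<45)&(Z>25)&(Z<100); q=P[m]; print(len(q),np.percentile(q,[1,50,99],axis=0).round())
m=(Z>104)&(Z<130)&(abs(X-550)<60)&(abs(Y+390)<40);q=P[m]; print(len(q), cv2.minAreaRect(q[:,:2].astype(np.float32)) if len(q) else 0)
E
```

```text
[ 543.2541567  -266.18588596  149.53048857] [-0.08184672 -0.83464483  0.83805314] 42.8457701716046
2325 [[ 516. -285.   39.]
 [ 541. -259.   55.]
 [ 566. -237.   71.]]
4 ((554.1446533203125, -382.35137939453125), (3.683397054672241, 1.0256497859954834), 18.292940139770508)
```

View pics/w6.png

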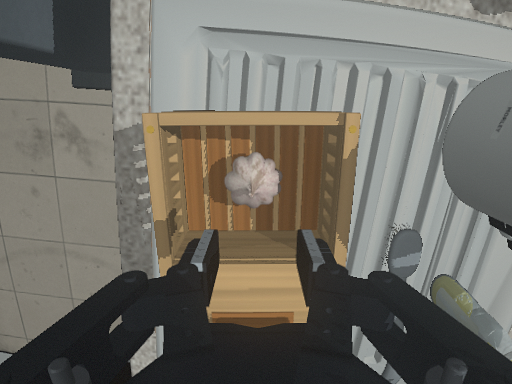

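The bulb stands on the slats at (253,180), top at z≈72, under the cover's underside at 80. Turning back and going to the bar.

step_arm([
  {"dx": 0,"dy": 0,"dz": 0,"spin": 1,"jaw": 0.5},
  {"dx": 0,"dy": 0,"dz": 0,"spin": 1,"jaw": 0.5},
  {"dx": 0,"dy": 0,"dz": 0,"spin": 1,"jaw": 0.5},
  {"dx": 0,"dy": 0,"dz": 0,"spin": 1,"jaw": 0.5},
  {"dx": 0,"dy": 0,"dz": 0,"spin": 1,"jaw": 0.5},
  {"dx": 0,"dy": 0,"dz": 0,"spin": 1,"jaw": 0.5},
  {"dx": 0,"dy": 0,"dz": 0,"spin": 1,"jaw": 0.5},
  {"dx": 0,"dy": 0,"dz": 0,"spin": 1,"jaw": 0.5},
  {"dx": 0,"dy": 0,"dz": 0,"spin": 1,"jaw": 0.5},
  {"dx": 0,"dy": 0,"dz": 0,"spin": 1,"jaw": 0.5},
  {"dx": 0,"dy": 0,"dz": 0,"spin": 1,"jaw": 0.5},
  {"dx": 0,"dy": 0,"dz": 0,"spin": 1,"jaw": 0.5},
  {"dx": 0,"dy": 0,"dz": 0,"spin": 1,"jaw": 0.5},
  {"dx": 0,"dy": 0,"dz": 0,"spin": 1,"jaw": 0.5},
  {"dx": 0,"dy": 0,"dz": 0,"spin": 1,"jaw": 0.5},
  {"dx": 0,"dy": 0.8,"dz": 0,"spin": 0,"jaw": 0.5},
  {"dx": 0,"dy": 0.8,"dz": 0,"spin": 0,"jaw": 0.5},
  {"dx": 0,"dy": 0.8,"dz": 0,"spin": 0,"jaw": 0.5},
  {"dx": 0,"dy": 0.8,"dz": 0,"spin": 0,"jaw": 0.5},
  {"dx": 0,"dy": 0.8,"dz": 0,"spin": 0,"jaw": 0.5},
])

```text
t: 18.17
eef_pos: [550.1, -384.7, 142.1]
ee_rot: [-0.0, 0.999, 0.045, -0.001]
ft_force: [-0.1, 0.5, 0.5]
finger_gap: 43.0
grip_force: 0.0
```

step_arm([
  {"dx": 0,"dy": 0,"dz": 0,"spin": 0,"jaw": 0.5},
  {"dx": 0,"dy": 0,"dz": 0,"spin": 0,"jaw": 0.5},
])

```text
t: 18.33
eef_pos: [550.0, -384.7, 141.9]
ee_rot: [-0.0, 0.999, 0.044, -0.0]
ft_force: [-0.4, 0.4, -0.8]
finger_gap: 42.5
grip_force: 0.0
```

```bash
python3 - <<'E'
from h import *
s=robot.get_state(); e=s['eef_pos']; print(e,s['ee_rot'])
c=cam('wrist'); P=cloud(c); X,Y,Z=P[...,0],P[...,1],P[...,2]
m=(Z>104)&(Z<130)&(abs(X-550)<60)&(abs(Y+390)<40);q=P[m]; print(len(q), cv2.minAreaRect(q[:,:2].astype(np.float32)))
E
```

```text
[ 549.95363427 -384.67615868  141.92157315] [-4.30139216e-04  9.99043673e-01  4.37188682e-02 -4.63013109e-04]
2090 ((552.3508911132812, -391.3345947265625), (69.18592834472656, 15.775155067443848), 4.943527698516846)
```

step_arm([
  {"dx": 0,"dy": 0.2,"dz": 0,"spin": 0,"jaw": 0.5},
  {"dx": 0,"dy": 0,"dz": 0.6,"spin": 0,"jaw": 0.5},
  {"dx": 0,"dy": 0,"dz": 0.5,"spin": 0,"jaw": 0.5},
  {"dx": 0,"dy": 0,"dz": 0.5,"spin": 0,"jaw": 0.5},
  {"dx": 0,"dy": 0,"dz": 0.33,"spin": 0,"jaw": 0.5},
  {"dx": 0,"dy": 0,"dz": 0,"spin": 0,"jaw": 0.5},
  {"dx": 0,"dy": 0,"dz": 0,"spin": 0,"jaw": 0},
  {"dx": 0,"dy": 0,"dz": 0,"spin": 0,"jaw": 0},
  {"dx": 0,"dy": 0,"dz": 0,"spin": 0,"jaw": 0},
  {"dx": 0,"dy": 0,"dz": 0,"spin": 0,"jaw": 0},
])

```text
t: 19.22
eef_pos: [551.9, -390.3, 86.0]
ee_rot: [0.0, 0.999, 0.045, 0.001]
ft_force: [0.3, 0.3, 2.6]
finger_gap: 14.3
grip_force: 61.1
```

Slide home: 120 mm = 4 units toward tool −y.

step_arm([
  {"dx": 0,"dy": -0.2,"dz": 0,"spin": 0,"jaw": 0},
  {"dx": 0,"dy": -0.4,"dz": 0,"spin": 0,"jaw": 0},
  {"dx": 0,"dy": -0.4,"dz": 0,"spin": 0,"jaw": 0},
  {"dx": 0,"dy": -0.4,"dz": 0,"spin": 0,"jaw": 0},
  {"dx": 0,"dy": -0.4,"dz": 0,"spin": 0,"jaw": 0},
  {"dx": 0,"dy": -0.4,"dz": 0,"spin": 0,"jaw": 0},
  {"dx": 0,"dy": -0.4,"dz": 0,"spin": 0,"jaw": 0},
  {"dx": 0,"dy": -0.4,"dz": 0,"spin": 0,"jaw": 0},
  {"dx": 0,"dy": -0.4,"dz": 0,"spin": 0,"jaw": 0},
  {"dx": 0,"dy": -0.3,"dz": 0,"spin": 0,"jaw": 0},
  {"dx": 0,"dy": -0.15,"dz": 0,"spin": 0,"jaw": 0},
  {"dx": 0,"dy": -0.1,"dz": 0,"spin": 0,"jaw": 0},
  {"dx": 0,"dy": 0,"dz": 0,"spin": 0,"jaw": 0},
  {"dx": 0,"dy": 0,"dz": 0,"spin": 0,"jaw": 0},
])

```text
t: 20.38
eef_pos: [541.3, -271.6, 86.0]
ee_rot: [0.001, 0.999, 0.045, 0.001]
ft_force: [0.0, -2.4, 6.7]
finger_gap: 14.1
grip_force: 61.8
```

step_arm([
  {"dx": 0,"dy": -0.07,"dz": 0,"spin": 0,"jaw": 0},
  {"dx": 0,"dy": -0.07,"dz": 0,"spin": 0,"jaw": 0},
  {"dx": 0,"dy": 0,"dz": 0,"spin": 0,"jaw": 0},
  {"dx": 0,"dy": 0,"dz": 0,"spin": 0,"jaw": 0},
])

```text
t: 20.72
eef_pos: [541.4, -271.4, 86.0]
ee_rot: [0.004, 0.999, 0.045, 0.002]
ft_force: [-1.3, -20.8, -1.2]
finger_gap: 14.5
grip_force: 61.0
```

Firm stop reached (21 N, no motion). Releasing and withdrawing.

step_arm([
  {"dx": 0,"dy": 0.08,"dz": 0,"spin": 0,"jaw": 0.5},
  {"dx": 0,"dy": 0,"dz": 0,"spin": 0,"jaw": 0.5},
  {"dx": 0,"dy": 0,"dz": 0,"spin": 0,"jaw": 0.5},
  {"dx": 0,"dy": 0,"dz": -0.6,"spin": 0,"jaw": 0.5},
  {"dx": 0,"dy": 0,"dz": -0.8,"spin": 0,"jaw": 0.5},
  {"dx": 0,"dy": 0,"dz": -0.9,"spin": 0,"jaw": 0.5},
  {"dx": 0,"dy": 0,"dz": -0.9,"spin": 0,"jaw": 0.5},
  {"dx": 0,"dy": 0.8,"dz": -0.9,"spin": 0,"jaw": 0.5},
  {"dx": 0,"dy": 0.8,"dz": 0,"spin": 0,"jaw": 0.5},
  {"dx": 0,"dy": 0,"dz": 0,"spin": 0,"jaw": 0.5},
  {"dx": 0,"dy": 0,"dz": 0,"spin": 0,"jaw": 0.5},
])

```text
t: 21.63
eef_pos: [544.5, -317.7, 207.7]
ee_rot: [-0.0, 0.999, 0.044, -0.0]
ft_force: [-0.4, 0.6, 0.2]
finger_gap: 42.9
grip_force: 0.0
```

```bash
python3 - <<'E'
from h import *
s=robot.get_state(); e=s['eef_pos']; print(e,s['ft_force'])
c=cam('wrist'); P=cloud(c); X,Y,Z=P[...,0],P[...,1],P[...,2]
m=(Z>104)&(Z<130)&(abs(X-543)<60)&(abs(Y+270)<40);q=P[m]; r=cv2.minAreaRect(q[:,:2].astype(np.float32)); a=np.radians(5.1)
print(len(q),r,'ky',(np.array(r[0])-[545.8,-331.3])@[-np.sin(a),np.cos(a)])
c=cam('side'); P=cloud(c); X,Y,Z=P[...,0],P[...,1],P[...,2]
for n_,x,y in [('timer',486,126),('cup',597,140)]:
    m=(np.hypot(X-x,Y-y)<60)&(Z>10)&(Z<80); q=P[m]; print(n_,len(q),q.min(0).round(),q.max(0).round(),cv2.minEnclosingCircle(q[:,:2].astype(np.float32)))
E
```

```text
[ 544.47233752 -317.66687362  207.68994206] [-0.40645544  0.5851227   0.19907891]
1303 ((541.7780151367188, -271.63519287109375), (69.29396057128906, 16.368833541870117), 5.112334728240967) ky 59.786129576632725
timer 316 [461. 107.  11.] [513. 158.  50.] ((488.23797607421875, 136.0529327392578), 29.409488677978516)Traceback (most recent call last):
  File "<stdin>", line 8, in <module>
    return umr_minimum(a, axis, None, out, keepdims, initial, where)
ValueError: zero-size array to reduction operation minimum which has no identity
```

The bar travelled 120 mm, the full stroke, and the timer is unmoved. The cup is only hidden by the arm in this view, and the arm never went near it.

```bash
python3 -c "
from cell import robot
print(robot.hand_in())"
```

```text
the job is handed in; nothing more can be done
None
```

The garlic bulb is standing on the slats in the vented compartment, the cover is fully home over it, and the job was handed in at about 22 s of the 64 s allowed. The timer measured unmoved; the cup was hidden behind the arm in the last picture, so I could not re-measure it, but the gripper stayed well clear of it.

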